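# Show a tacked bracket to the inspection camera

## Task

Lift the freshly tacked L-bracket out of its welding nest and hold it in the air in front of the inspection camera, its copper-coloured seam at the camera's focus point (200 mm above the bench, over the yellow disc) and the bracket right way up but leaned back so that its seam side faces the lens squarely. The tacks are weak, so grip it gently, with no more than 50 N; do not bump the camera stand or disturb the other things on the bench. Finish while holding the bracket still there: do not put it down or let go.

Things in the scene. Friction and masses are not known exactly. Their poses are not given: they have to be found in the camera images.
- bracket_grip (a point): Light-grey L-bracket, 0.33 kg, 70 mm high: base 60 (x) x 56 (y) x 6 mm, and on its rear (-x) edge an upright plate 10 (x) x 40 mm wide (y). Point: middle of the upright's thickness and width, 50 mm above the underside, 25 mm behind the base's centre; grip here across the 40 mm width, flat faces left free. x: out of the seam face over the base (side to show the lens); y: along the seam; z: up the upright.
- bracket_seam (a point): The middle of the copper-coloured weld bead (8 mm thick, 40 mm long) on the bracket, in the inner corner between base and upright: in the bracket's axes 7 mm in +x and 42 mm in -z from bracket_grip. Same axes as bracket_grip.
- bracket_edge (a point): The middle of the base plate's free front edge on the bracket: in the bracket's axes 55 mm in +x and 47 mm in -z from bracket_grip. Same axes.
- focus (a point): Point in the air where the camera is focused: 200 mm above the bench, over the black dot in the stand's yellow disc (60 mm across, 4 mm thick), 180 mm straight in front of the lens. x points to the lens, 30 degrees above level; y is level; z is upward, leaning 30 degrees from vertical away from the camera. A bracket shown rightly has its x, y, z along these and its seam here.
- camera_stand: Fixed stand at the far side of the bench. Origin at bench level under its yellow disc; x runs level along the foot from the disc to the column (22 mm thick, 255 mm away, 363 mm high), whose white camera head (58 mm wide) with black lens (48 mm across) looks 30 degrees downward over the disc towards the robot's side.
- nest_a: Dark steel nest holding the bracket: fixed plate 120 (x) x 110 (y) x 10 mm thick, origin at bench level under its centre, same x and y axes as the bracket on it. Blue stops 7 mm high stand round the bracket's base, 2 mm clear each side. The bracket stands on the plate and lifts straight up out of the stops.
- stub: Bystander in the second, identical nest: an upright steel tube stub 34 mm across on a dark 60 x 56 x 6 mm base plate, 50 mm high in all. Origin under the centre of the base.
- hammer: Bystander: a hammer lying on the bench.
- wrench: Bystander: a wrench lying on the bench, nearest the robot.
- brush: Bystander: a brush lying on the bench.
- offcut: Bystander: an offcut of dark angle iron, 120 mm long, 50 mm wide and high, lying on the bench.
- gel_can: Bystander: a can, 70 mm across, 100 mm high, standing on the bench.

How it is judged:
By the outcome, as a careful person would: the job done as asked, in the order asked, and still so for the second after the job is handed in, while the arm keeps its last pose, push and grip.
It also fails if it takes over 42 s, if anything falls off the work surface, if the arm or the gripper's body presses on something with over 40 N, if the wrist force passes 120 N, or if a joint passes its speed limit or range.

## Robot

A 6-joint arm with a two-finger parallel gripper is mounted at the origin on the work surface. World frame = base frame: x ahead of the robot, y to its left, z up, the work surface at z = 0. Lengths are in m, angles in rad, forces in N, time in s.
With the tool pointing down it reaches from about 0.35 to 0.85 m from the base axis. Payload 8.1 kg.
Tool frame: the origin (TCP) lies at the very end of the fingers, on their centre line; the grasp point (between the pads) lies 19 mm behind it (ctrl.hold_point_z is the distance from the TCP to the grasp point, in m); z points along the fingers, y is the direction in which the jaws open and shut (so a half turn about z gives the same grasp; the last joint's range is limited). The gripper opens to 93 mm and grips with 3 to 60 N. Pads are 15 mm wide; open, the fingers measure 128 mm over their backs; the gripper's body (75 mm by 188 mm) begins 65 mm behind the grasp point.
Start: joints at [-1.225, 0.13, 1.488, -0, 1.523, -0.085], TCP at [0.251, -0.545, 0.219] pointing down, gripper open.
Joint ranges: [-2.96, 2.96], [-0.89, 2.26], [0.02, 2.5], [-1.34, 4.48], [0, 2.73], [-2.66, 2.66]. Speed limits (rad/s): [2.39, 2.39, 2.79, 3.14, 3.14, 3.14].

## Interface

Orientations are given as a unit quaternion [x, y, z, w].
In Python, from workcell import ctrl, imaging gives the robot as it stands. The module is installed in compiled form; this text tells all that it offers.
- The arm moves only by the shell command python3 -m handwheel 'ROWS' [FORCE]. ROWS is JSON, a list that holds one entry, the list of rows, each a list of 5 numbers: the shift along the tool's x, y, z in mm, then the turn about the tool's z in rad, then the finger opening in mm, from 0 to 93. In form: [[[tx, ty, tz, turn, hand], ...]]. A call has 1 to 12 rows; each row is the pose to reach, as a shift and turn from the pose commanded when the call began, along the tool's axes at that moment; what a row does not reach only later rows make up. A row lasts 1/10 s, in which the tool goes at most 50 mm and 8.59 degrees, less where a joint would pass 70% of its speed; a pose out of reach is approached as far as the arm can. A call with a gripper value outside its range is refused whole. The fingers move at their own pace and stop on an object; FORCE is the grip in N (left out, the last holds). Time passes only in rows, so rows that repeat a pose let the fingers close. It gives the time, the measured TCP pose, the force and the opening at its end, in the units of the state.
- ctrl.state(): the state, without advancing time (a new reading comes with each control period).
- imaging.read_camera(name): name is "scene" or "top" or "wrist"; returns the picture (384x512x3 uint8, blue, green, red); there is no depth.
- imaging.camera_info(name): a dict with "vfov" (degrees; the focal length in pixels is half the picture's height over the tangent of half this angle, whatever the lens; pixels are square), "cx", "cy" (the principal point, pixels), "xyz" and "orientation" of the camera in the world; the wrist camera has in their place "mount" (4x4, takes a point from camera to tool coordinates, whose origin is the TCP and whose axes are the flange's). Camera axes: x right, y up, looking along -z (the intrinsics and any distortion apply to the point x, -y, -z); pixel columns grow to the right and rows downward; lengths in m; the calibration is good to about 2 mm. A picture is of the moment at which its call begins: read the wrist's pose just before it. camera_info takes no time and is no camera call.
- ctrl.hand_in(): hands the job in, once; it reports no verdict.
Trained networks look in the newest picture that a camera, given by its name, has taken for a name from the list of things; names that differ only in an ending like _2 or _b are one class to them, and where a whole thing is asked for, a point or a joint stands for the part that bears it (a point fixed in the world has none). Each returns a list of dicts, best first, with "confidence" (0 to 1); they miss things now and then, are a little off and sometimes report something else, mostly with a low value. They report only what shows in the picture. A call takes as long as a camera call.
- imaging.recognise(camera, label): "at" ([x, y, z] in m, in world coordinates, good to about 4 mm: the middle of the surface that is visible of it).
- imaging.regions_of(camera, label): "pixels" (384x512 bool, what is visible of it).
- imaging.place_of(camera, label): "at" ([x, y, z] in m, in world coordinates, good to about 4 mm: a listed point, or the origin of a listed thing).
The state is a dict: "time": time; "q": joint angles; "qvel": joint speeds; "tau": joint torques, N m; "ee_pos": TCP position; "tcp_rot": TCP orientation; "force": force on the tool from outside, world axes, zero at the start; "wrist_torque": the same for the moment, N m; "grip_width": finger opening in m.
Only numpy, scipy, OpenCV 4.12 (cv2) and the standard library are available. Lean on these libraries where they do the work, as an engineer would, in place of code of your own. Each camera call takes 0.05 s, during which the arm holds its last target.

## Working session

There is one attempt and no reset: what is moved stays moved. The work goes in short steps, Python scripts to look and compute and a shell command to move; the robot and the scene stay as the last step left them, time stands still between calls to the robot, and variables do not carry over. Pictures are saved under pics/ and viewed, and the job is handed in when it is done.

```bash
mkdir -p pics; ls
python3 - <<'E'
from workcell import ctrl, imaging
import cv2, numpy as np
s=ctrl.state();print(s, ctrl.hold_point_z)
for c in ["scene","top","wrist"]:
    print(c,imaging.camera_info(c))
    cv2.imwrite(f"pics/{c}0.png",imaging.read_camera(c))
for c in ["top","scene"]:
  for l in ["bracket_grip","bracket_seam","bracket_edge","nest_a","camera_stand","focus"]:
    r=imaging.place_of(c,l); print(c,l,[(np.round(d["at"],4).tolist(),round(d["confidence"],2)) for d in r])
print(ctrl.state()["time"])
E
```

```text
pics
{'time': 0.0, 'q': array([-1.22535712e+00,  1.31172109e-01,  1.48926644e+00,  2.00504819e-05,
        1.52301957e+00, -8.54135867e-02]), 'qvel': array([-0.00067495, -0.00088669, -0.00050358, -0.00100944,  0.00063742,
       -0.00047702]), 'tau': array([ 1.36943231e-04, -5.59850693e+01, -4.91754878e+01,  7.69888703e-02,
        3.58266814e-02, -1.75392988e-04]), 'ee_pos': array([ 0.25041206, -0.54461441,  0.21758798]), 'tcp_rot': array([ 9.76885014e-01,  2.13763418e-01, -1.10996562e-04, -9.26155424e-04]), 'force': array([ 0.11066753, -0.99900395, -0.5254326 ]), 'wrist_torque': array([-0.00784881, -0.0405725 ,  0.01466141]), 'grip_width': 0.09301797354651226} 0.0188
scene {'vfov': 46.7821565092034, 'cx': 252.11036385783757, 'cy': 196.5652995232889, 'xyz': array([ 1.70638881, -0.06528175,  0.87355884]), 'orientation': array([0.3518421 , 0.34158752, 0.59737767, 0.63455891])}
top {'vfov': 48.34039640493051, 'cx': 250.27042132995112, 'cy': 196.07504135083286, 'xyz': array([ 0.39457175, -0.01872246,  1.5262334 ]), 'orientation': array([-0.04000687,  0.02601325,  0.71422339, -0.69828914
[... 289 characters left out ...]
-04,  2.80711240e-01, -9.59792261e-01,
        -1.66986789e-01],
       [ 0.00000000e+00,  0.00000000e+00,  0.00000000e+00,
         1.00000000e+00]])}
top bracket_grip [([0.4517, 0.3228, 0.0611], 0.69)]
top bracket_seam [([0.4567, 0.3218, 0.0185], 0.71), ([0.4818, -0.3353, 0.0135], 0.44)]
top bracket_edge [([0.4989, 0.3509, 0.01], 0.78)]
top nest_a []
top camera_stand [([0.5439, 0.0207, 0.0005], 0.97)]
top focus []
scene bracket_grip [([0.4509, 0.3245, 0.0616], 0.71)]
scene bracket_seam [([0.4496, 0.3262, 0.0192], 0.53)]
scene bracket_edge [([0.4946, 0.353, 0.0125], 0.72)]
scene nest_a [([0.4728, 0.334, 0.0009], 0.68)]
scene camera_stand [([0.549, 0.0212, 0.0045], 0.84)]
scene focus []
0.75
```

View pics/top0.png

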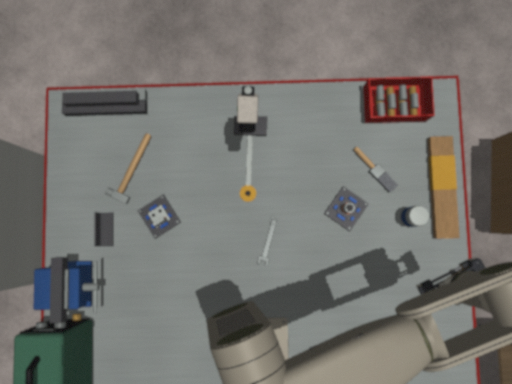

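View pics/scene0.png

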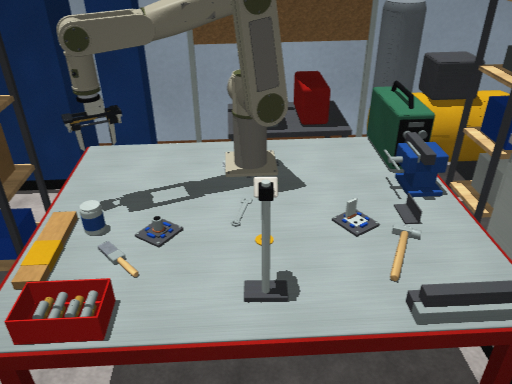

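The top view shows the bracket nest at about (158,215) px, the stub nest at (347,208) and the yellow disc at (248,193). The foot runs from the disc up to the column base near (248,125). The scene view agrees. The moves can't tilt the tool, so I'll pivot the bracket inside the jaws instead, pushing its rear foot edge against the nest's rear stop.

First I'll write helpers and work out the approach.

```bash
cat > h.py <<'E'
from workcell import ctrl, imaging
import cv2, numpy as np
from scipy.spatial.transform import Rotation as R
def T(s=None):
    s=s or ctrl.state(); return np.array(s["ee_pos"]), R.from_quat(s["tcp_rot"])
def yaw(r):
    x=r.apply([1,0,0]); return np.degrees(np.arctan2(x[1],x[0]))
def go(target,yawdeg):
    p,r=T(); d=r.inv().apply(np.array(target)-p)*1000
    dy=(yawdeg-yaw(r)+180)%360-180
    print("shift mm",d.round(1),"turn rad (tool z)",round(-np.radians(dy),4),"yaw now",yaw(r).round(2))
def cam(name,s=None):
    i=imaging.camera_info(name); f=192/np.tan(np.radians(i["vfov"]/2))
    if name=="wrist":
        p,r=T(s); M=i["mount"]; Rm=r.as_matrix()@M[:3,:3]; c=p+r.apply(M[:3,3])
    else: Rm=R.from_quat(i["orientation"]).as_matrix(); c=np.array(i["xyz"])
    return f,i["cx"],i["cy"],Rm,c
def ray(C,u,v,z):
    f,cx,cy,Rm,c=C; d=Rm@np.array([(u-cx)/f,-(v-cy)/f,-1]); return c+d*(z-c[2])/d[2]
def proj(C,P):
    f,cx,cy,Rm,c=C; q=Rm.T@(np.array(P)-c); return np.array([cx+f*q[0]/-q[2],cy-f*q[1]/-q[2]])
E
python3 - <<'E'
from h import *
go([0.45,-0.15,0.25],28); go([0.45,0.323,0.24],31)
E
```

```text
shift mm [ 346.2 -275.8  -31.3] turn rad (tool z) -0.0579 yaw now 24.68
shift mm [ 543.7 -705.6  -21.4] turn rad (tool z) -0.1102 yaw now 24.68
```

```bash
python3 -m handwheel '[[[35,-28,-10,0,93],[75,-60,-20,0,93],[115,-92,-30,0,93],[155,-124,-30,0,93],[195,-156,-30,0,93],[235,-188,-30,0,93],[275,-220,-30,-0.02,93],[315,-255,-30,-0.04,93],[346,-276,-30,-0.06,93],[365,-320,-30,-0.08,93],[385,-365,-30,-0.1,93],[400,-395,-30,-0.11,93]]]'; python3 -c "
from h import *
go([0.45,0.323,0.24],31)"
```

```text
time: 1.95
ee_pos: [0.4487, -0.0164, 0.2488]
tcp_rot: [0.963, 0.268, 0.0, -0.0]
force: [1.1, -0.4, 0.4]
grip_width: 0.0934
shift mm [ 176.5 -289.9    9. ] turn rad (tool z) 0.002 yaw now 31.11
```

```bash
python3 -m handwheel '[[[22,-36,0,0,93],[46,-75,0,0,93],[70,-115,0,0,93],[94,-154,0,0,93],[118,-194,0,0,93],[142,-233,5,0,93],[166,-272,9,0,93],[176,-290,9,0,93],[176,-290,9,0,93],[176,-290,9,0,93],[176,-290,9,0,93]]]'
python3 - <<'E'
from h import *
s=ctrl.state(); im=imaging.read_camera("wrist"); cv2.imwrite("pics/w1.png",im)
for l in ["bracket_grip","bracket_seam","bracket_edge","nest_a"]:
    print(l,[(np.round(d["at"],4).tolist(),round(d["confidence"],2)) for d in imaging.place_of("wrist",l)])
print(s["time"],s["ee_pos"],yaw(T(s)[1]))
E
```

```text
time: 3.05
ee_pos: [0.4509, 0.319, 0.2398]
tcp_rot: [0.964, 0.267, 0.0, 0.0]
force: [-0.9, -0.3, -0.1]
grip_width: 0.093
bracket_grip [([0.4522, 0.3256, 0.0611], 0.82)]
bracket_seam [([0.4555, 0.3255, 0.0164], 0.66), ([0.431, 0.531, 0.0014], 0.17)]
bracket_edge [([0.4958, 0.3508, 0.0135], 0.89)]
nest_a []
3.05 [0.45090915 0.31902442 0.23980723] 30.939589048820025
```

View pics/w1.png

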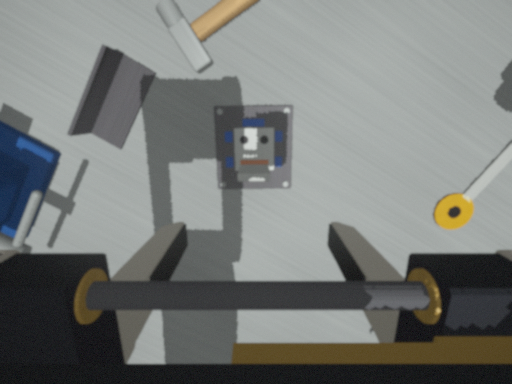

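The wrist view shows the nest square at (215–293, 105–188) px. The seam is copper at (254,162), the upright's top at (257,178) and the yellow disc at (454,212). I'll zoom in to get the yaw.

Run:
```python
from h import *
im=cv2.imread("pics/w1.png"); C=cam("wrist")
cv2.imwrite("pics/w1z.png",cv2.resize(im[90:200,195:315],None,fx=5,fy=5,interpolation=cv2.INTER_CUBIC))
# model overlay for hypothesis
b=np.radians(30.9);print(ray(C,254,162,.018),ray(C,257,178,.08),ray(C,454,212,.004))
for r in imaging.regions_of("wrist","nest_a")[:1]:
    m=r["pixels"].astype(np.uint8); print(r["confidence"],m.sum())
```

```text
[0.45457896 0.32755295 0.018     ] [0.44942273 0.31941645 0.08      ] [0.54543123 0.01797803 0.004     ]
0.85 4433
```

View pics/w1z.png

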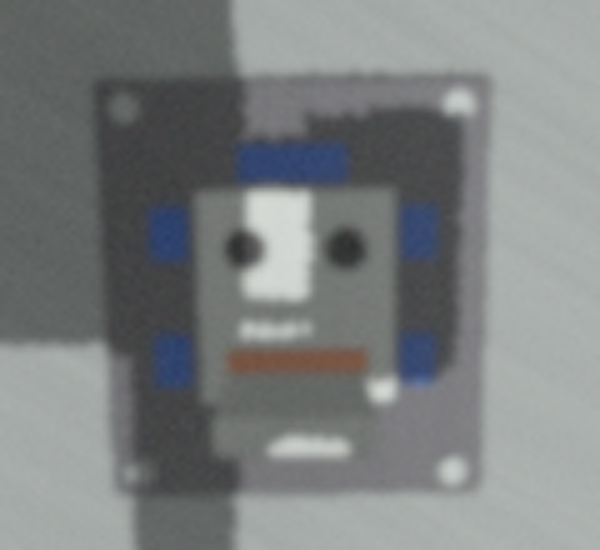

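Run:
```python
from h import *
C=cam("wrist")
z=lambda u,v,h:ray(C,195+u/5,90+v/5,h)
TL,TR,BR,BL=[z(*p,.01) for p in [(95,82),(490,75),(482,490),(117,492)]]
c=(TL+TR+BR+BL)/4; print("nest c",c,np.linalg.norm(TL-TR),np.linalg.norm(TL-BL))
a=lambda v:np.degrees(np.arctan2(v[1],v[0]))
print(a(TL-BL),a(TR-BR),a(TL-TR)-90,a(BL-BR)-90)
# seam ends, base front corners, upright top front edge
s1,s2=z(229,362,.02),z(368,362,.02);print("seam",(s1+s2)/2,np.linalg.norm(s1-s2),a(s1-s2)-90)
f1,f2=z(195,188,.016),z(397,188,.016);print("front",(f1+f2)/2,np.linalg.norm(f1-f2),a(f1-f2)-90)
s1,s2=z(212,418,.08),z(378,418,.08);print("top front",(s1+s2)/2,np.linalg.norm(s1-s2),a(s1-s2)-90)
g=np.array([.4522,.3256,.0611]);
for th in(30,31,32):
  x=np.array([np.cos(np.radians(th)),np.sin(np.radians(th)),0]); print(th,"grip from nest",c-.025*x,"edge",(f1+f2)/2-.055*x)
m=imaging.regions_of("top","stub"); 
im=imaging.read_camera("top"); cv2.imwrite("pics/t1.png",cv2.resize(im[170:245,110:390],None,fx=2.8,fy=2.8,interpolation=cv2.INTER_CUBIC))
cv2.imwrite("pics/t2.png",cv2.resize(im[180:235,320:375],None,fx=10,fy=10,interpolation=cv2.INTER_CUBIC))
```

```text
nest c [0.46998375 0.33669301 0.01      ] 0.10903796365367338 0.1176251125781653
31.691177074923207 31.936481189643235 31.965235352750312 31.323386186403297
seam [0.45479961 0.32670345 0.02      ] 0.03958339936262634 30.996824977092515
front [0.49573828 0.35200911 0.016     ] 0.05610445969287286 30.996143241834417
top front [0.45215548 0.3255179  0.08      ] 0.040407900033299526 30.997054920915318
30 grip from nest [0.44833311 0.32419301 0.01      ] edge [0.44810688 0.32450911 0.016     ]
31 grip from nest [0.44855457 0.32381706 0.01      ] edge [0.44859408 0.32368202 0.016     ]
32 grip from nest [0.44878255 0.32344503 0.01      ] edge [0.44909564 0.32286355 0.016     ]
```

View pics/t2.png

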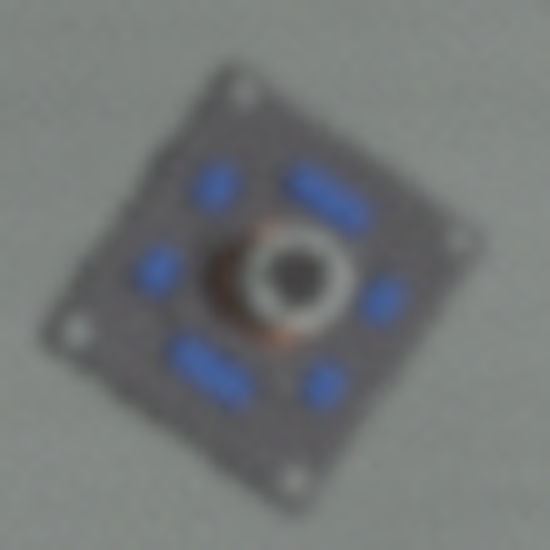

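The second, identical nest has stops at both ends, so the first one should have a rear stop too. Bracket yaw comes out at about 31.2° and the grip point at about (0.4495, 0.324, 0.060). The measurements agree to about 2 mm.

```bash
python3 -c "
from h import *
go([0.4495,0.324,0.0412],31.2)"
```

```text
shift mm [  1.   -4.4 198.6] turn rad (tool z) -0.0044 yaw now 30.95
```

```bash
python3 -m handwheel '[[[1,-4.4,40,-0.004,93],[1,-4.4,80,-0.004,93],[1,-4.4,115,-0.004,93],[1,-4.4,145,-0.004,93],[1,-4.4,170,-0.004,93],[1,-4.4,188,-0.004,93],[1,-4.4,198.5,-0.004,93],[1,-4.4,198.5,-0.004,93],[1,-4.4,198.5,-0.004,93]]]'
python3 - <<'E'
from h import *
s=ctrl.state(); im=imaging.read_camera("wrist"); cv2.imwrite("pics/w2.png",im)
print(s["ee_pos"],s["force"])
C=cam("wrist",s)
E
```

```text
time: 4.35
ee_pos: [0.4498, 0.3245, 0.0419]
tcp_rot: [0.963, 0.269, 0.0, -0.0]
force: [0.5, 0.1, 0.4]
grip_width: 0.0931
[0.4497521  0.32450666 0.04193865] [0.52131098 0.07854234 0.35755086]
```

View pics/w2.png

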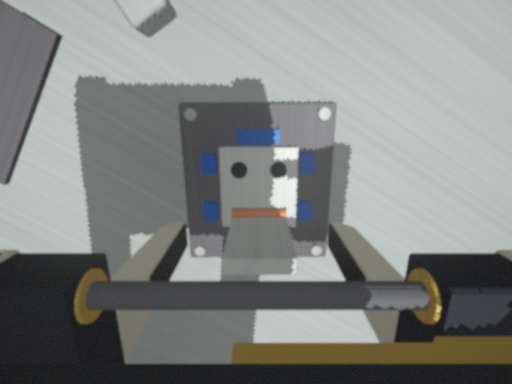

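The wrist view shows the upright (221–297 px) centred between the fingertips (186 and 328 px). The seam is at (258,212) and the base's front edge at row 147. I'll check the fore-aft position.

Run:
```python
from h import *
s=ctrl.state();p,r=T(s);C=cam("wrist",s)
for n,u,v,z,dx in [("front",259,147,.016,55),("seam",258,212,.020,9),("topfront",259,273,.080,5)]:
    q=r.inv().apply(ray(C,u,v,z)-p)*1000; print(n,"grip est in tool x,y:",q[0]-dx,q[1])
```

```text
front grip est in tool x,y: -1.8822278477578038 0.4274886748304157
seam grip est in tool x,y: -2.911705189262694 -0.18530416539128106
topfront grip est in tool x,y: -11.268049513424652 0.20154655712508726
```

```bash
python3 -m handwheel '[[[-2,0,0.5,0,80],[-2,0,0.5,0,60],[-2,0,0.5,0,45],[-2,0,0.5,0,30],[-2,0,0.5,0,30],[-2,0,0.5,0,30],[-2,0,0.5,0,30],[-2,0,0.5,0,30],[-2,0,0.5,0,30]]]' 15
python3 - <<'E'
from h import *
s=ctrl.state(); im=imaging.read_camera("wrist"); cv2.imwrite("pics/w3.png",im)
p,r=T(s);print(s["time"],p,s["force"],s["grip_width"]); C=cam("wrist",s)
E
```

```text
time: 5.3
ee_pos: [0.4476, 0.3231, 0.0406]
tcp_rot: [0.963, 0.269, -0.0, 0.0]
force: [-0.2, -1.1, 0.1]
grip_width: 0.04
5.3 [0.44757921 0.32312603 0.04060465] [-0.24797985 -1.13372239  0.09206766] 0.03998094288724421
```

View pics/w3.png

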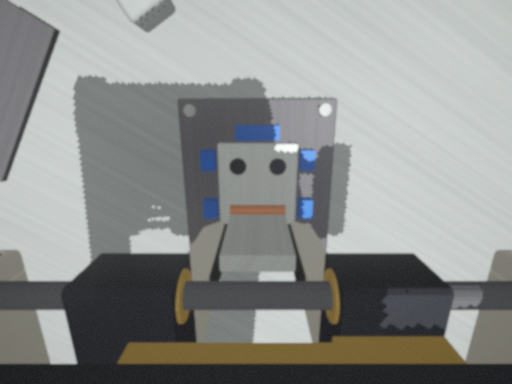

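Gripped at 40.0 mm opening, with the upright still square between the pads and the base between its stops. Next I'll pivot it about its rear foot edge against the rear stop, along an arc with a light grip.

```bash
python3 -m handwheel '[[[-2,0,0,0,30],[-4,0,0,0,30],[-6,0,0,0,30],[-8.5,0,0,0,30],[-11,0,0,0,30],[-13.5,0,0.4,0,30],[-16,0,0.8,0,30],[-19.4,0,1.3,0,30],[-19.4,0,1.3,0,30]]]' 12
python3 - <<'E'
from h import *
s=ctrl.state(); im=imaging.read_camera("wrist"); cv2.imwrite("pics/w4.png",im)
cv2.imwrite("pics/s4.png",imaging.read_camera("scene")[150:290,280:460].repeat(4,0).repeat(4,1))
p,r=T(s);print(s["time"],p,s["force"],s["grip_width"])
E
```

```text
time: 6.25
ee_pos: [0.4305, 0.313, 0.0394]
tcp_rot: [0.963, 0.269, -0.0, 0.0]
force: [1.6, 0.8, 3.6]
grip_width: 0.0399
6.25 [0.43052146 0.31298014 0.0394429 ] [1.57797644 0.82347243 3.64272947] 0.039910659819227645
```

View pics/w4.png

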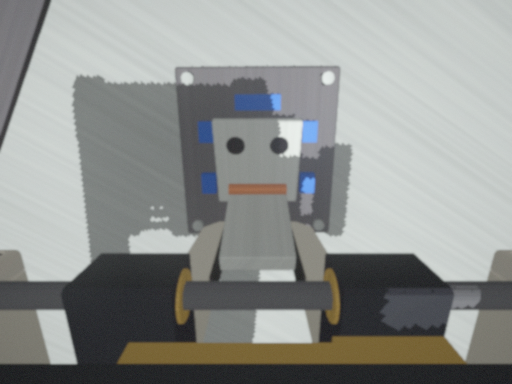

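View pics/s4.png

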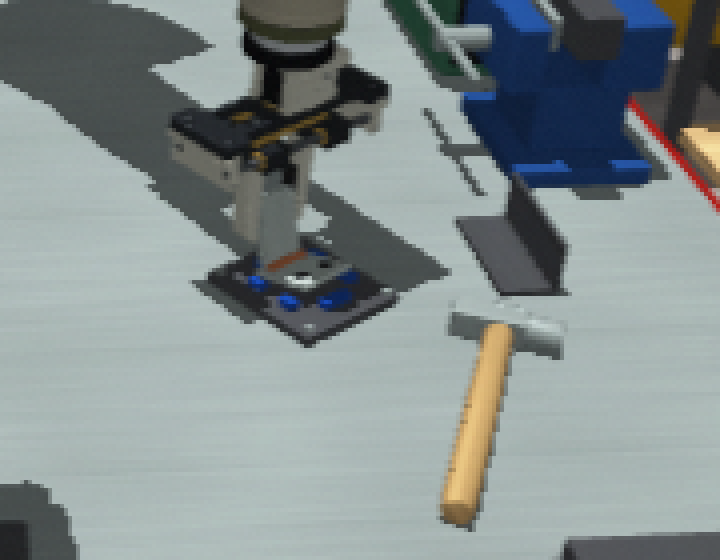

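The bracket is pivoting: the front edge now shows at row 119, spanning u 213–302, and has widened. The seam is at row 188. I'll fit the tilt.

```bash
cat >> h.py <<'E'
from scipy.optimize import least_squares
def fit(obs,s=None,full=True):
    """obs: list of (bracket pt mm rel grip, u, v). unknown tilt deg, dx,dy,dz mm of grip in tool frame, yaw err deg"""
    s=s or ctrl.state();p,r=T(s);C=cam("wrist",s)
    def world(x,P):
        t=np.radians(x[0]);q=R.from_euler('zy',[x[4],-x[0]],degrees=True).apply(np.array(P,float)) # x fwd,y left,z up
        tool=np.array([q[0]+x[1],-q[1]+x[2],-q[2]-18.8+x[3]])/1000
        return p+r.apply(tool)
    def res(x):
        e=[ (proj(C,world(x,P))-[u,v]) for P,u,v in obs]
        return np.concatenate([np.ravel(e),np.array(x[1:4])/2,[x[4]/1]])
    o=least_squares(res,[15,0,0,0,0]); print("tilt,dx,dy,dz,yaw",o.x.round(2),"rms px",np.sqrt(np.mean(o.fun[:-4]**2)).round(2))
    return o.x,world
E
python3 - <<'E'
from h import *
im=cv2.imread("pics/w3.png");cv2.imwrite("pics/w34.png",np.hstack([cv2.resize(x[90:280,205:315],None,fx=3,fy=3,interpolation=cv2.INTER_CUBIC) for x in (im,cv2.imread("pics/w4.png"))]))
E
```

```text
(no output)
```

View pics/w34.png

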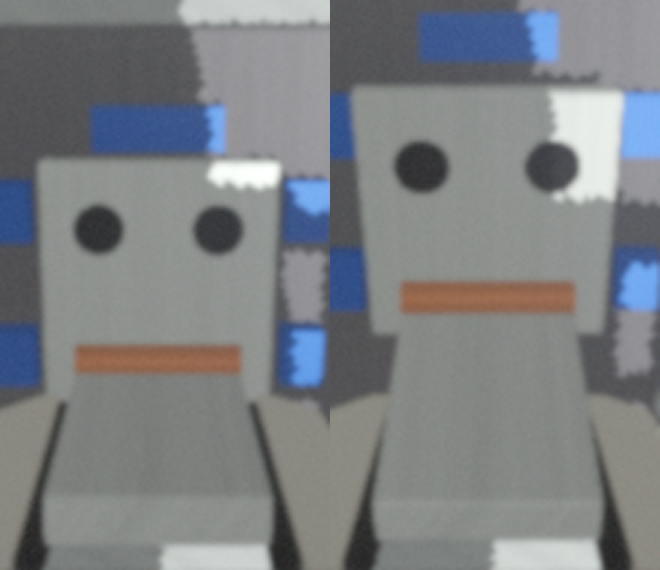

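Run:
```python
from h import *
def mk(pts,X0): return [(P,205+(X-X0)/3,90+Y/3) for P,X,Y in pts]
A=[((55,28,-44),352,88),((55,-28,-44),625,92),((8.5,20,-40.5),402,298),((8.5,-20,-40.5),575,298),((-5,28,-44),373,333),((-5,-28,-44),605,333),((5,20,20),378,502),((5,-20,20),598,502),((-5,20,20),372,540),((-5,-20,20),602,540)]
fit(mk(A,330))
B=[((55,28,-44),38,158),((55,-28,-44),280,160),((8.5,20,-40.5),75,360),((8.5,-20,-40.5),241,360),((5,20,20),46,497),((5,-20,20),270,497),((-5,20,20),44,545),((-5,-20,20),272,545)]
fit(mk(B,0)) # pose-relative to tool, so same tool pose irrelevant
```

```text
tilt,dx,dy,dz,yaw [17.23  5.75 -0.51 -0.53 -0.12] rms px 0.95
tilt,dx,dy,dz,yaw [ 0.14  0.33 -0.49 -0.32 -0.14] rms px 0.7
```

Run:
```python
from h import *
def mk(pts,X0): return [(P,205+(X-X0)/3,90+Y/3) for P,X,Y in pts]
A=[((55,28,-44),352,88),((55,-28,-44),625,92),((8.5,20,-40.5),402,298),((8.5,-20,-40.5),575,298),((-5,28,-44),373,333),((-5,-28,-44),605,333),((5,20,20),378,502),((5,-20,20),598,502),((-5,20,20),372,540),((-5,-20,20),602,540)]
x,w=fit(mk(A,330))
c=np.array([.46998,.33669,0]); n=np.array([np.cos(np.radians(31.4)),np.sin(np.radians(31.4)),0])
for P in [(-5,0,-50),(55,0,-50),(0,0,0)]:
    q=w(x,P); print(P,q.round(4),"along nest x mm",((q-c)@n*1000).round(1))
for P,u,v in mk(A,330): print(P,(proj(cam("wrist"),w(x,P))-[u,v]).round(1))
```

```text
tilt,dx,dy,dz,yaw [17.23  5.75 -0.51 -0.53 -0.12] rms px 0.95
(-5, 0, -50) [0.4438 0.3216 0.0095] along nest x mm -30.2
(55, 0, -50) [0.4929 0.3512 0.0272] along nest x mm 27.1
(0, 0, 0) [0.4353 0.3164 0.0587] along nest x mm -40.2
(55, 28, -44) [-0.1  1.8]
(55, -28, -44) [0.4 0.8]
(8.5, 20, -40.5) [-0.1 -1.3]
(8.5, -20, -40.5) [-0.3 -1.1]
(-5, 28, -44) [ 0.  -0.1]
(-5, -28, -44) [-0.9  0.1]
(5, 20, 20) [-1.8 -0.2]
(5, -20, 20) [ 2. -0.]
(-5, 20, 20) [1.5 0.1]
(-5, -20, 20) [-0.9  0.3]
```

The fit shows 17° of tilt with the rear foot corner on the plate against the stop, as planned. The turn is centred higher in the pads, near the upright's top. I'll continue with a somewhat firmer grip.

```bash
python3 -m handwheel '[[[0,0,0,0,30],[-2,0,0.5,0,30],[-4,0,1,0,30],[-6,0,1.6,0,30],[-8,0,2.2,0,30],[-10,0,2.9,0,30],[-12,0,3.6,0,30],[-12,0,3.6,0,30]]]' 20
python3 - <<'E'
from h import *
s=ctrl.state(); im=imaging.read_camera("wrist"); cv2.imwrite("pics/w5.png",im)
cv2.imwrite("pics/w5z.png",cv2.resize(im[60:280,195:325],None,fx=2.7,fy=2.7,interpolation=cv2.INTER_CUBIC))
p,r=T(s);print(s["time"],p,s["force"],s["grip_width"])
E
```

```text
time: 7.15
ee_pos: [0.42, 0.3066, 0.0353]
tcp_rot: [0.963, 0.269, -0.001, 0.0]
force: [2.2, 1.7, 1.8]
grip_width: 0.04
7.15 [0.42003564 0.30656329 0.03525538] [2.15566304 1.71047952 1.82882161] 0.03997934848030973
```

View pics/w5z.png

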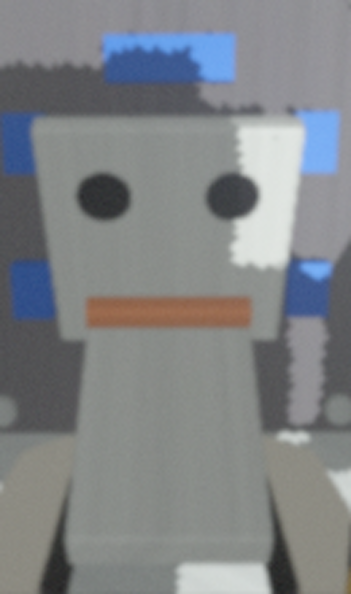

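Run:
```python
from h import *
A=[((55,28,-50),32,117),((55,-28,-50),304,119),((55,28,-44),36,129),((55,-28,-44),301,129),((8.5,20,-40.5),88,312),((8.5,-20,-40.5),250,312),((-5,28,-44),62,339),((-5,-28,-44),280,339),((5,20,20),70,537),((5,-20,20),270,537),((-5,20,20),66,563),((-5,-20,20),271,563)]
O=[(P,195+X/2.7,60+Y/2.7) for P,X,Y in A]
x,w=fit(O)
for P,u,v in O: print(P,(proj(cam("wrist"),w(x,P))-[u,v]).round(1))
print(w(x,(-5,0,-50)))
A=[((55,28,-50),352,88),((55,-28,-50),625,92),((8.5,20,-40.5),402,298),((8.5,-20,-40.5),575,298),((-5,28,-44),373,333),((-5,-28,-44),605,333),((5,20,20),378,502),((5,-20,20),598,502),((-5,20,20),372,540),((-5,-20,20),602,540)]
fit([(P,205+(X-330)/3,90+Y/3) for P,X,Y in A])
```

```text
tilt,dx,dy,dz,yaw [29.76  8.91 -0.49 -0.79  0.23] rms px 0.95
(55, 28, -50) [1.3 0.2]
(55, -28, -50) [-0.7 -0.8]
(55, 28, -44) [-1.5  1.2]
(55, -28, -44) [1.8 1. ]
(8.5, 20, -40.5) [-0.  -0.4]
(8.5, -20, -40.5) [ 0.1 -0.5]
(-5, 28, -44) [0.2 0.3]
(-5, -28, -44) [-1.6  0.2]
(5, 20, 20) [-1.5  0.1]
(5, -20, 20) [1.1 0. ]
(-5, 20, 20) [ 1.8 -0.1]
(-5, -20, 20) [-1.1 -0.2]
[0.44501919 0.32225913 0.00900653]
tilt,dx,dy,dz,yaw [17.42  4.7  -0.5   1.03 -0.12] rms px 0.96
```

The fit gives 29.8° of lean. I'll firm the grip to 45 N, lift straight up and check that it doesn't sag.

```bash
python3 -m handwheel '[[[0,0,0,0,30],[0,0,0,0,30],[0,0,0,0,30],[0,0,-5,0,30],[0,0,-12,0,30],[0,0,-25,0,30],[0,0,-45,0,30],[0,0,-60,0,30],[0,0,-60,0,30],[0,0,-60,0,30]]]' 45
python3 - <<'E'
from h import *
s=ctrl.state(); im=imaging.read_camera("wrist"); cv2.imwrite("pics/w6.png",im)
cv2.imwrite("pics/w6z.png",cv2.resize(im[60:280,195:325],None,fx=2.7,fy=2.7,interpolation=cv2.INTER_CUBIC))
p,r=T(s);print(s["time"],p,s["force"],s["grip_width"],s["wrist_torque"])
go([0.46,0.2,0.215],0)
E
```

```text
time: 8.2
ee_pos: [0.4209, 0.3071, 0.0962]
tcp_rot: [0.963, 0.269, 0.0, -0.0]
force: [0.2, -0.6, -3.0]
grip_width: 0.0394
8.2 [0.4209305  0.30712773 0.09617139] [ 0.16959393 -0.62049565 -2.99051604] 0.03937529548227231 [-0.03868008  0.12602461 -0.01592164]
shift mm [ -21.5  111.8 -119.7] turn rad (tool z) 0.5448 yaw now 31.21
```

View pics/w6z.png

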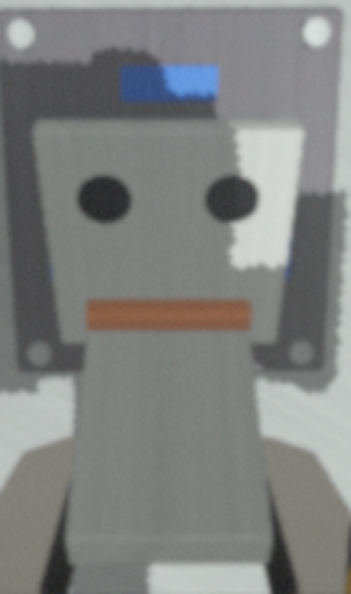

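The bracket is airborne, with about 3 N of weight on the wrist. It moved about 1 px in the picture, so it isn't sagging noticeably. Next I'll go up and towards the stand, stopping short to measure the disc and the foot direction.

```bash
python3 -c "
from h import *
go([0.42,0.13,0.25],0)"
```

```text
shift mm [ -92.   151.  -154.6] turn rad (tool z) 0.5448 yaw now 31.21
```

```bash
python3 -m handwheel '[[[0,0,-15,0,30],[0,0,-40,0.02,30],[-8,13,-70,0.07,30],[-20,33,-100,0.14,30],[-35,58,-125,0.22,30],[-50,82,-145,0.3,30],[-65,107,-154,0.38,30],[-78,128,-154,0.45,30],[-87,143,-154,0.51,30],[-92,151,-154,0.545,30],[-92,151,-154,0.545,30],[-92,151,-154,0.545,30]]]'
python3 - <<'E'
from h import *
s=ctrl.state(); im=imaging.read_camera("wrist"); cv2.imwrite("pics/w7.png",im)
cv2.imwrite("pics/t7.png",cv2.resize(imaging.read_camera("top")[70:230,180:320],None,fx=3.6,fy=3.6,interpolation=cv2.INTER_CUBIC))
for c in("top","wrist"): print([(d["at"],d["confidence"]) for d in imaging.place_of(c,"camera_stand")])
p,r=T(s);print(s["time"],p,s["force"],s["grip_width"],yaw(r))
E
```

```text
time: 9.45
ee_pos: [0.4202, 0.1306, 0.2498]
tcp_rot: [1.0, 0.0, -0.0, -0.0]
force: [0.2, -0.1, -2.2]
grip_width: 0.0394
[([0.5451, 0.0203, 0.0003], 0.62)]
[]
9.45 [0.42017866 0.13058782 0.24975279] [ 0.16127645 -0.0710572  -2.21683733] 0.0393533541423425 0.05069963253193602
```

View pics/w7.png

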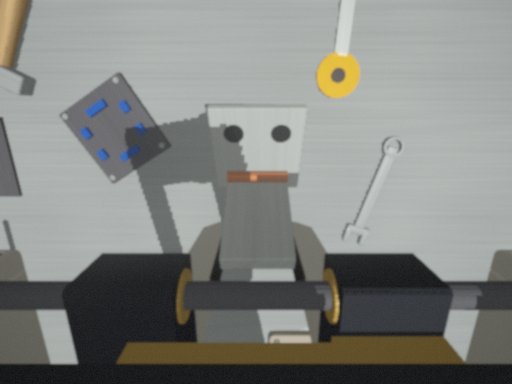

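View pics/t7.png

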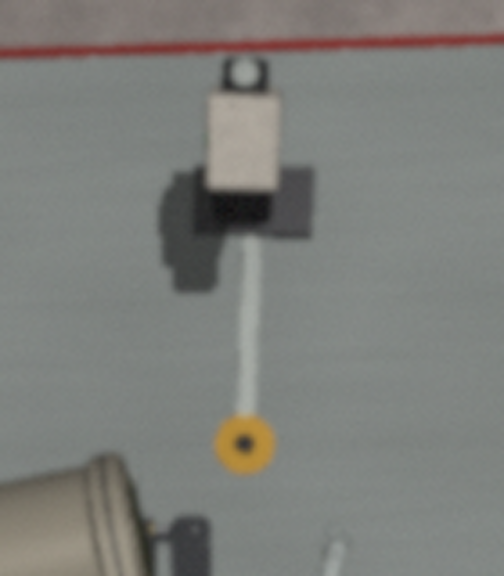

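The wrist view shows the disc's dot at (338.5,75) px with the foot leading up to (346,0). The seam is at (257,176), and the empty nest is undisturbed. The top crop shows the dot at (244,443), the foot running to (253,237) and the column top at (245,72). I'll compute the stand's position and yaw.

Run:
```python
from h import *
t=lambda X,Y,z:ray(cam("top"),180+X/3.6,70+Y/3.6,z)
D=t(244,443,.004); a=lambda v:np.degrees(np.arctan2(v[1],v[0])).round(2)
print("disc top",D)
print("foot",a(t(253,237,.004)-t(246.5,413,.004)))
c=t(245,72,.363);print("col top",c,np.linalg.norm((c-D)[:2]),a(c-D))
for z in(.33,.363): 
  h1,h2=t(208,93,z),t(280,94,z);l1,l2=t(204,189,z),t(278,191,z);print("head",z,np.linalg.norm(h1-h2),a((h1+h2)/2-(l1+l2)/2),a(h1-h2)-90,a((h1+h2+l1+l2)/4-D))
C=cam("wrist");W=ray(C,338.5,75,.004);print("disc wrist",W,"foot",a(ray(C,346,2,.004)-ray(C,343,52,.004)))
S=imaging.read_camera("scene");cv2.imwrite("pics/s7.png",cv2.resize(S[170:310,200:330],None,fx=4,fy=4,interpolation=cv2.INTER_CUBIC))
im=cv2.imread("pics/w7.png");cv2.imwrite("pics/w7z.png",cv2.resize(im[0:110,290:400],None,fx=5,fy=5,interpolation=cv2.INTER_CUBIC))
cv2.imwrite("pics/w7y.png",cv2.resize(im[80:280,195:325],None,fx=2.9,fy=2.9,interpolation=cv2.INTER_CUBIC))
```

```text
disc top [0.54857279 0.0185773  0.004     ]
foot -3.32
col top [0.80181934 0.00290782 0.363     ] 0.25373085713709015 -3.54
head 0.33 0.05747501053864516 -2.94 -2.450000000000003 -3.26
head 0.363 0.055889471009570035 -2.94 -2.450000000000003 -3.63
disc wrist [0.5452904  0.01826354 0.004     ] foot 1.41
```

View pics/s7.png

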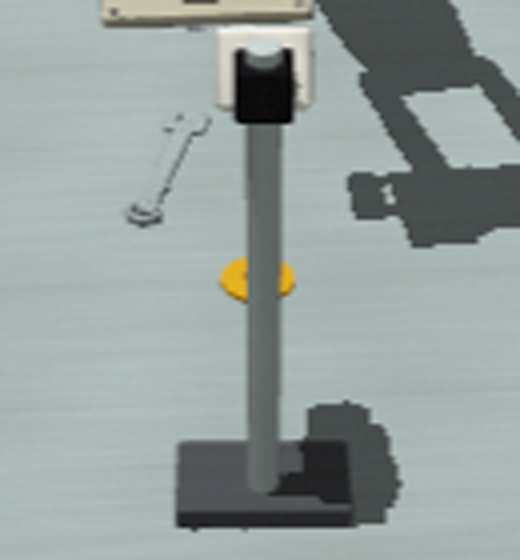

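View pics/w7z.png

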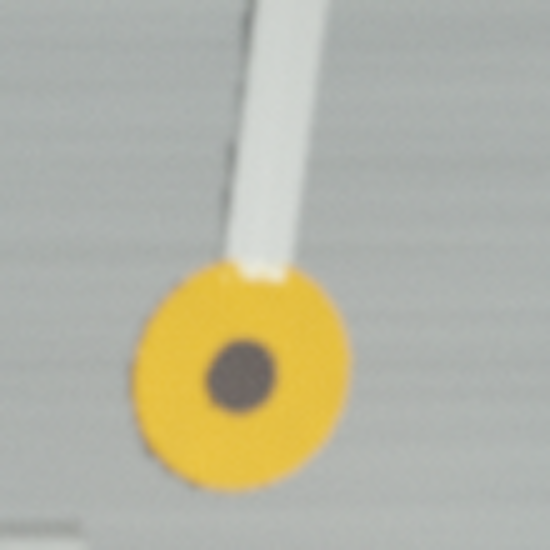

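View pics/w7y.png

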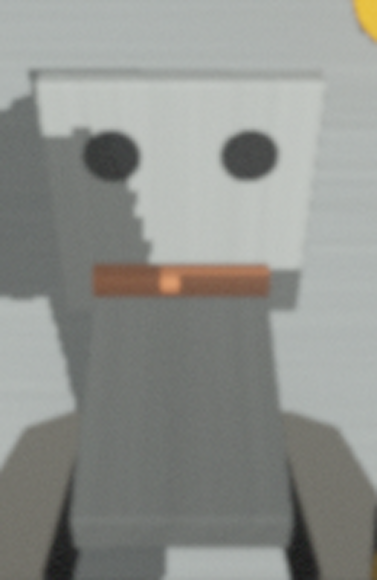

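Run:
```python
from h import *
a=lambda v:np.degrees(np.arctan2(v[1],v[0])).round(2)
C=cam("wrist");w=lambda X,Y,z=.004:ray(C,290+X/5,Y/5,z)
print("disc",w(241,376),"foot",a(w(292,0)-w(261,250)),a(w(292,0)-w(241,376)),"edges",a(w(326,0)-w(294,250)),a(w(258,0)-w(228,250)), "at z2mm",a(w(292,0,.002)-w(241,376)))
sc=lambda X,Y,z:ray(cam("scene"),200+X/4,170+Y/4,z)
d=sc(258,278,.004);b=sc(264,488,.025);print("scene disc",d,"col base",b,a(b-d),np.linalg.norm((b-d)[:2]))
P,r=[],T()[1]
A=[((55,28,-50),30,70),((55,-28,-50),323,72),((8.5,20,-40.5),93,280),((8.5,-20,-40.5),268,280),((-5,28,-44),66,309),((-5,-28,-44),297,308),((5,20,20),75,518),((5,-20,20),293,518),((-5,20,20),72,546),((-5,-20,20),293,546)]
x,wd=fit([(P,195+X/2.9,80+Y/2.9) for P,X,Y in A])
print("seam in tool mm",(T()[1].inv().apply(wd(x,(7,0,-42))-T()[0])*1000).round(1))
for c in("wrist","scene","top"):
  for l in("bracket_seam","bracket_edge","bracket_grip"):
    print(c,l,[(np.round(d["at"],4).tolist(),round(d["confidence"],2)) for d in imaging.place_of(c,l)][:1])
for P in[(7,0,-42),(55,0,-47),(0,0,0)]: print(P,wd(x,P).round(4))
```

```text
disc [0.54503092 0.01857494 0.004     ] foot -2.7 -3.47 edges -2.57 -2.84 at z2mm -3.8
scene disc [0.54763913 0.02504685 0.004     ] col base [0.81235153 0.00873821 0.025     ] -3.53 0.26521430135470575
tilt,dx,dy,dz,yaw [29.4   8.11 -0.03 -0.43  0.69] rms px 0.94
seam in tool mm [34.8 -0.1 13.9]
wrist bracket_seam [([0.4562, 0.1317, 0.2357], 0.85)]
wrist bracket_edge [([0.5011, 0.1296, 0.2555], 0.76)]
wrist bracket_grip [([0.4331, 0.1328, 0.2722], 0.9)]
scene bracket_seam [([0.4551, 0.1308, 0.2357], 0.84)]
scene bracket_edge [([0.4999, 0.1329, 0.2534], 0.88)]
scene bracket_grip [([0.43, 0.1302, 0.269], 0.58)]
top bracket_seam []
top bracket_edge []
top bracket_grip []
(7, 0, -42) [0.4549 0.131  0.2357]
(55, 0, -47) [0.4992 0.1316 0.2548]
(0, 0, 0) [0.4282 0.1308 0.2688]
```

All the measurements agree to within a few mm:

| Item | Value |
|---|---|
| Disc | about (0.5464, 0.0196) |
| Stand yaw | about -3.2° |
| Bracket lean | about 29.4° |
| Seam in tool frame | (34.8, 0, 13.9) mm |

```bash
python3 -c "
from h import *
go([0.5117,0.0217,0.2139],-3.4)"
```

```text
shift mm [ 91.4 108.5  35.9] turn rad (tool z) 0.0592 yaw now -0.01
```

```bash
python3 -m handwheel '[[[8,10,0,0.01,30],[22,26,0,0.02,30],[38,46,0,0.03,30],[54,66,5,0.04,30],[68,82,12,0.05,30],[78,95,20,0.059,30],[86,103,28,0.059,30],[90,107.5,34,0.059,30],[91.5,108.5,36,0.059,30],[91.5,108.5,36,0.059,30],[91.5,108.5,36,0.059,30]]]'
python3 - <<'E'
from h import *
s=ctrl.state(); im=imaging.read_camera("wrist"); cv2.imwrite("pics/w8.png",im)
cv2.imwrite("pics/w8z.png",cv2.resize(im[70:280,195:325],None,fx=2.8,fy=2.8,interpolation=cv2.INTER_CUBIC))
S=imaging.read_camera("scene"); cv2.imwrite("pics/s8.png",cv2.resize(S[90:310,170:350],None,fx=2.7,fy=2.7,interpolation=cv2.INTER_CUBIC))
for c in("wrist","scene"):
  for l in("bracket_seam","bracket_edge","bracket_grip","focus"):
    print(c,l,[(np.round(d["at"],4).tolist(),round(d["confidence"],2)) for d in imaging.place_of(c,l)][:1])
p,r=T(s);print(s["time"],p,s["force"],s["grip_width"],yaw(r))
E
```

```text
time: 11.25
ee_pos: [0.5117, 0.0222, 0.2141]
tcp_rot: [1.0, -0.029, 0.0, -0.0]
force: [0.1, 0.2, -1.9]
grip_width: 0.0392
wrist bracket_seam [([0.5482, 0.0181, 0.2013], 0.64)]
wrist bracket_edge [([0.5921, 0.0168, 0.2219], 0.78)]
wrist bracket_grip [([0.5257, 0.0208, 0.2346], 0.6)]
wrist focus [([0.5924, 0.0191, 0.221], 0.34)]
scene bracket_seam [([0.5445, 0.0193, 0.2004], 0.42)]
scene bracket_edge [([0.5932, 0.0204, 0.2212], 0.71)]
scene bracket_grip [([0.5225, 0.0225, 0.2356], 0.43)]
scene focus [([0.4311, 0.5253, 0.0017], 0.51)]
11.25 [0.5116507  0.02219642 0.21407797] [ 0.05054079  0.15367957 -1.85137015] 0.039150777869573064 -3.3491620287327843
```

View pics/w8.png

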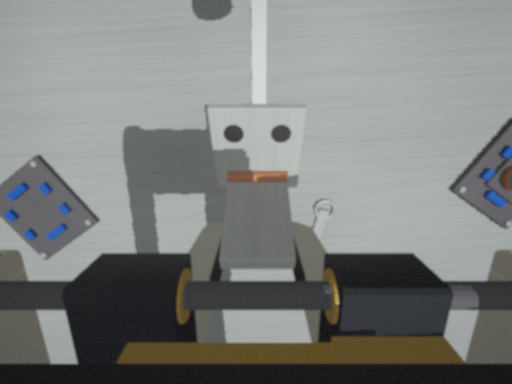

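View pics/w8z.png

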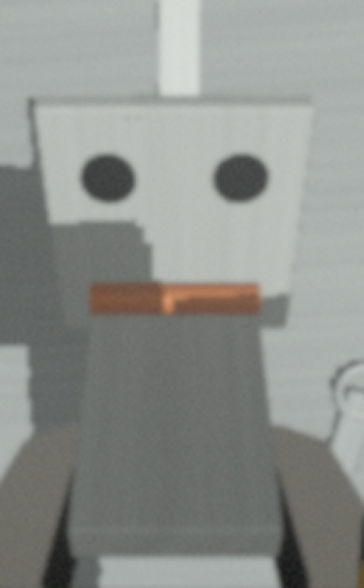

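View pics/s8.png

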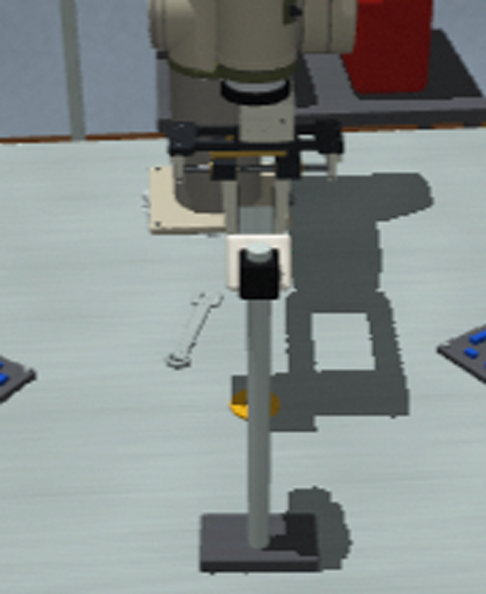

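Run:
```python
from h import *
a=lambda v:np.degrees(np.arctan2(v[1],v[0])).round(2)
A=[((55,28,-50),29,98),((55,-28,-50),313,98),((8.5,20,-40.5),91,299),((8.5,-20,-40.5),260,299),((-5,28,-44),64,327),((-5,-28,-44),287,327),((5,20,20),76,529),((5,-20,20),278,529),((-5,20,20),72,556),((-5,-20,20),279,556)]
x,wd=fit([(P,195+X/2.8,70+Y/2.8) for P,X,Y in A])
for P in[(7,0,-42),(55,0,-47)]: print(P,wd(x,P).round(4))
print("yaw bracket",a(wd(x,(55,0,-47))-wd(x,(7,0,-42))))
C=cam("wrist"); q=[ray(C,195+X/2.8,70+Y/2.8,.003) for X,Y in[(179.5,95),(179.5,0)]]; q0=ray(C,259.5,2,.003)
print("foot",a(q0-q[0]),q[0],q0, "y on foot line at x=.546:",q[0][1]+(.546-q[0][0])*(q0-q[0])[1]/(q0-q[0])[0])
```

```text
tilt,dx,dy,dz,yaw [30.12  7.39  0.05  0.65  0.65] rms px 1.01
(7, 0, -42) [0.5462 0.0197 0.1992]
(55, 0, -47) [0.5902 0.0176 0.2189]
yaw bracket -2.68
foot -3.43 [0.59725095 0.01439576 0.003     ] [0.71296261 0.00745251 0.003     ] y on foot line at x=.546: 0.017471059606516418
```

Seam at (0.5462, 0.0197, 0.199), lean about 30°. Relative to the foot line it sits about 1–2 mm left and 0.6° off in yaw, so I'll trim that slightly and let it settle.

```bash
python3 -m handwheel '[[[0,1.2,0,0.007,30],[0,1.2,0,0.007,30],[0,1.2,0,0.007,30],[0,1.2,0,0.007,30],[0,1.2,0,0.007,30],[0,1.2,0,0.007,30],[0,1.2,0,0.007,30],[0,1.2,0,0.007,30]]]'
python3 - <<'E'
from h import *
s=ctrl.state(); im=imaging.read_camera("wrist"); cv2.imwrite("pics/w9.png",im)
old=cv2.imread("pics/w8.png"); 
def seam(i):
    h=cv2.cvtColor(i,cv2.COLOR_BGR2HSV); m=cv2.inRange(h,(3,90,50),(18,255,255)); m[:150]=0;m[200:]=0; v,u=np.nonzero(m); return u.mean(),v.mean(),u.min(),u.max()
print(seam(old),seam(im))
for c in("wrist","scene"):
  for l in("bracket_seam","bracket_edge"):
    print(c,l,[(np.round(d["at"],4).tolist(),round(d["confidence"],2)) for d in imaging.place_of(c,l)][:1])
p,r=T(s);print(s["time"],p,s["force"],s["grip_width"],yaw(r),np.abs(s["qvel"]).max())
E
```

```text
time: 12.55
ee_pos: [0.5117, 0.0204, 0.2137]
tcp_rot: [0.999, -0.033, -0.0, 0.0]
force: [-0.3, -0.7, -2.9]
grip_width: 0.0396
(np.float64(300.0), np.float64(176.48392036753447), np.int64(228), np.int64(511)) (np.float64(300.46130500758727), np.float64(176.17905918057664), np.int64(228), np.int64(511))
wrist bracket_seam [([0.5502, 0.0184, 0.1997], 0.98)]
wrist bracket_edge [([0.5924, 0.0138, 0.2214], 0.93)]
scene bracket_seam [([0.5445, 0.0193, 0.2004], 0.42)]
scene bracket_edge [([0.5932, 0.0204, 0.2212], 0.71)]
12.55 [0.51166362 0.02042263 0.2137137 ] [-0.32562093 -0.70621307 -2.88295033] 0.03960942176030063 -3.793834549773367 0.000896016995026344
```

View pics/w9.png

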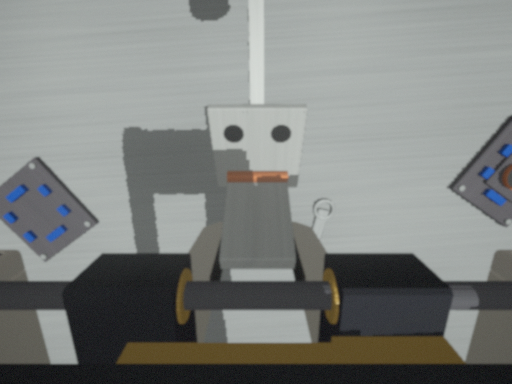

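The foot at u=257 now runs straight up the middle behind the bracket. The seam sits at (257,176), the same row as before the trim, so nothing is slipping. The nests and the wrench look undisturbed, so I'm handing in.

```bash
python3 -c "
from workcell import ctrl
print(ctrl.hand_in())"
```

```text
the job is handed in; nothing more can be done
None
```

I lifted the bracket out of its nest and am holding it still at the camera's focus point, leaned back about 30° with the seam side facing the lens. I handed it in at about 12.6 s.

The moves can't tilt the tool, so I pivoted the bracket inside lightly closed jaws (12–20 N), pushing its rear foot edge against the nest's rear stop. I then firmed the grip to 45 N and carried it to the stand.

**Last checks:**
- **Seam position:** the final fit put the seam at (0.546, 0.020, 0.199) m. My target was (0.546, 0.020, 0.200), with disc readings from the different cameras spread by 3–7 mm. I then trimmed about 1 mm sideways to centre it on the stand's foot line.
- **Lean and yaw:** the last fits gave a lean of 29.4–30.1°. Yaw was within about 0.6° of the stand before the trim. I did not refit either after the trim.
- **Holding:** in the pictures around the trim the seam stayed on the same row, so the bracket is not slipping. The wrist carries about 3 N, as expected for its weight, and the arm is at rest.
- **Other things:** the nests and wrench looked undisturbed in the last wrist picture.

**What disagreed:**
- **Grip point:** the bracket turned about a point near the top of the upright, so the pads hold it about 8 mm off the named grip point.
- **Seam readings:** the network's final seam positions differ by about 4–6 mm along x between the wrist and scene cameras.
- **Focus readings:** the network's readings of the focus point were clearly wrong, so I ignored them.

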